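Reset the sunk cut-out knob of a tube heater

ROBOT

A 6-joint arm with a two-finger parallel gripper is mounted at the origin on a cart in front of the work surface, level with it; the furniture and walls round the work are solid. World frame = base frame: x ahead of the robot, y to its left, z up, the work surface at z = 0. Lengths are in m, angles in rad, forces in N, time in s.
With the tool pointing down it reaches from about 0.325 to 0.775 m from the base axis. Payload 5.5 kg.
Tool frame: the origin (TCP) lies on the centre line of the jaws, within the pads' length; the fingertips stand 19 mm ahead of it and the grasp point (between the pads) is the TCP (arm.finger_overhang is the distance from the TCP to the fingertips, in m); z points along the fingers, y is the direction in which the jaws open and shut (so a half turn about z gives the same grasp; the last joint's range is limited). The gripper opens to 85 mm and grips with 20 to 120 N. Pads are 22 mm wide; open, the fingers measure 114 mm over their backs; the gripper's body (76 mm by 85 mm) begins 54 mm behind the grasp point. The pads swing forward as they close: fully open they stand 13 mm farther back than shut.
Start: joints at [1.142, 0.091, 1.231, -0, 1.82, -0.057], TCP at [0.218, 0.559, 0.25] pointing down, gripper open.
Joint ranges: [-2.87, 2.87], [-0.86, 2.18], [0.17, 2.46], [-1.51, 4.65], [0.06, 2.69], [-2.65, 2.65]. Speed limits (rad/s): [2.57, 2.57, 3.01, 3.14, 3.14, 3.14].

INTERFACE

Orientations are given as a unit quaternion [x, y, z, w].
In Python, from bench import arm gives the robot as it stands.
- The arm moves only by the tool step_arm, never from a script. Its argument "increments" is a list of rows, each a list of 3 entries, a list of its own where there are three numbers: the shift along the tool's x, y, z in mm, then the turn, a rotation vector about the tool's x, y, z in rad, then the gripper command: -1 is fully open, 1 is shut, values between are in proportion. In form: [[[dx, dy, dz], [wx, wy, wz], grip], ...]. A call has 1 to 10 rows; each row shifts and turns the pose as measured when the row begins, along the tool's axes as they then stand; what a row does not reach is not made up. A row lasts 1/10 s, in which the tool goes at most 50 mm and 8.59 degrees, less where a joint would pass 70% of its speed; a pose out of reach is approached as far as the arm can. A call with a gripper value outside its range is refused whole. The fingers move at their own pace and stop on an object; "grip_force" is the grip in N (left out, the last holds). Time passes only in rows, so rows that do not move let the fingers close. It gives the time, the measured TCP pose, the force and the opening at its end, in the units of the state.
- arm.get_obs(): the state, without advancing time (a new reading comes with each control period).
- arm.read_camera(name): name is "scene" or "top" or "wrist"; returns a dict with "img" (420x560x3 uint8, blue, green, red), "fov_y" (degrees; the focal length in pixels is half the picture's height over the tangent of half this angle, whatever the lens; pixels are square), "cx", "cy" (the principal point, pixels), "R" (3x3) and "t" (3): a world point X has camera coordinates R X + t; the wrist camera has in their place "tool_from_camera" (4x4, takes a point from camera to tool coordinates, whose origin is the TCP and whose axes are the flange's). Camera axes: x right, y down, z forward; pixel columns grow to the right and rows downward; lengths in m; the calibration is good to about 2 mm. The wrist camera is an equidistant fisheye: a pixel r from the principal point sees the ray r / f radians off the axis. A picture is of the moment at which its call begins: read the wrist's pose just before it. There is no depth.
- arm.sign_off(): hands the job in, once; it reports no verdict.
The state is a dict: "t": time; "joints": joint angles; "qvel": joint speeds; "tau": joint torques, N m; "eef_pos": TCP position; "tool_rot": TCP orientation; "wrist_force": force on the tool from outside, world axes, zero at the start; "moment": the same for the moment, N m; "width": finger opening in m.
Only numpy, scipy, OpenCV 4.12 (cv2) and the standard library are available. Lean on these libraries where they do the work, as an engineer would, in place of code of your own. Each camera call takes 0.05 s, during which the arm holds its last target. There are 200 camera calls.

TASK

The tube heater's over-temperature cut-out has to be reset to the marker clip on the rim of its dial. Slide the guard all the way back off the sunken knob, press the knob gently down until it takes hold and keep it pressed while turning it clockwise until the dial's hand points at the clip, then let go and slide the guard fully shut again. Never push on the knob or the well round it with more than about 20 N, and leave the other things on the bench where they are.

Things in the scene. Friction and masses are not known exactly. Their poses are not given: they have to be found in the camera images.
- heater: The tube heater: fixed white console 200 x 220 x 70 mm (x, y, z), origin at the centre of its underside; x runs from its front edge to its back, y to its left. The deck is 70 mm up. Front right (x -48, y -54 mm): the round well. Front left (x -47, y +55 mm): the dial, 86 mm across, 14 mm proud of the deck. Back left: metal block with four capped tubes that end 130 mm above the bench.
- guard (a joint): Sliding aluminium guard plate 86 x 86 x 2.5 mm on the deck, over the well. 0 = shut (covers the well), 0.084 m = fully back along the heater's +x (the well is free). It takes about 2 N to slide and stays where it is left.
- guard_grip (a point): Middle of the top edge of the guard's black grip rib. The rib is 10 mm thick along the heater's x, 44 mm long along y, and rises 18 mm above the guard plate; pinch it across its 10 mm thickness (fingers closing along the heater's x).
- well: The well that holds the knob: a round plastic liner, inner diameter 74 mm, its rim level with the deck and its inner floor 38.5 mm below the deck. Its walls and floor do not move. Origin: on the knob's axis, 40 mm below the deck; axes as the heater's.
- knob: Black knob in the well: round grip 20 mm across and 19 mm tall, ending 4 mm below the deck, on a flat round skirt 37 mm across, 3 mm thick. Origin: on its upright axis at the skirt's underside (26.5 mm below the deck when released, so the skirt's upper face is 23 mm below the deck). Sprung upward; unpressed it spins freely without effect. Fingertips may bear down on the skirt.
- spindle: Brass spindle under the knob, out of sight. Pushed down 1.5 to 7 mm (differs each time: to be felt; the spring alone gives 1.6 to 3.3 N by then) the knob meets its face and the push then rises by about 7 N per mm. It turns with the knob by friction: slips below about 9 N of push in all, holds at 12 to 16 N; over 20 N harms it. Stays where left. Origin: on the knob's axis, near the well's floor.
- knob_top (a point): Centre of the knob's top face.
- limit_hand (a joint): Angle of the black hand in the dial, rad, clockwise seen from above, 0 to 4.71. At 0 the hand points halfway between the heater's -x and +y (front left), at 2.356 along its +x. Under glass; it moves only with the spindle, geared 1:1: a quarter turn of the pressed knob turns it a quarter turn the same way.
- marker_clip (a joint): Angle of the dark steel clip on the dial's rim, in the same sense and from the same zero as the hand. It lies 0.8 to 2.2 rad clockwise of the hand at the start, and does not move.
- needle_tip (a point): Tip of the hand, 34 mm from the dial's centre.
- marker_tip (a point): Point of the clip, 34 mm from the dial's centre: the hand's tip lies under it when set.
- timer: Bench timer 62 x 66 x 18 mm lying on the bench to the right of the heater; loose. Origin: centre of its underside.
- stain_bottle: Small brown bottle, 38 mm across and 70 mm tall, standing to the right of the heater; loose. Origin: centre of its underside.
- petri: Lidded dish, 62 mm across and 16 mm tall, to the left of the heater; loose. Origin: centre of its underside.

How it is judged:
On the way, in this order (a step that is already met when the one before it is completed fails the run):
1. the guard is slid back off the well (value of joint guard above 0.078 m), for 0.2 s.
2. with the guard back, the hand points at the clip and the knob is let go (value of joint guard above 0.07 m and horizontal distance between needle_tip and marker_tip below 0.003 m and contact force between the fingers and knob below 0.2 N), for 0.2 s.
At the end, for the whole second after the job is handed in: The guard is fully shut again (within 4 mm) and the tip of the dial's hand lies within 3 mm (about 5 degrees) of the point of the clip (value of joint guard below 0.004 m and horizontal distance between needle_tip and marker_tip below 0.003 m); the robot touches nothing.
It fails at once if the knob pressed on the spindle with more than 20 N (contact force between knob and spindle above 20 N).
It fails at once if the gripper presses on the well with more than 20 N (contact force between the fingers and well above 20 N).
It fails at once if timer moved by more than 20 mm (distance of timer from where it was at the start of the episode above 0.02 m).
It fails at once if bottle moved by more than 20 mm (distance of stain_bottle from where it was at the start of the episode above 0.02 m).
It fails at once if dish moved by more than 20 mm (distance of petri from where it was at the start of the episode above 0.02 m).
It also fails if it takes over 72 s, if anything falls off the work surface, if the arm or the gripper's body presses on something with over 40 N, if the wrist force passes 120 N, or if a joint passes its speed limit or range.

## Working session

There is one attempt and no reset: what is moved stays moved. The work goes in short steps, Python scripts to look and compute and a tool call to move; the robot and the scene stay as the last step left them, time stands still between calls to the robot, and variables do not carry over. Pictures are saved under pics/ and viewed, about 8 in all and at most 12, crops included, and the job is handed in when it is done.

Besides the shell and the picture viewer there is one more tool, called after "Request:" as name(argument=value, ...) on one line, values as JSON. step_arm: Moves the arm, as the interface text tells. Its arguments: {"type":"object","properties":{"increments":{"type":"array","items":{"type":"array"}},"grip_force":{"type":"number"}},"required":["increments"]}

```bash
mkdir -p pics; ls; python3 - <<'E'
from bench import arm
import cv2
print(arm.get_obs())
for n in("scene","top"):
    c=arm.read_camera(n);cv2.imwrite(f"pics/{n}0.png",c["img"]);print(n,{k:v for k,v in c.items() if k!="img"})
E
```

```text
pics
{'t': 0.0, 'joints': array([ 1.14231156e+00,  9.18696602e-02,  1.23189846e+00,  3.55281723e-05,
        1.81977685e+00, -5.66742863e-02]), 'qvel': array([-1.94194626e-04,  3.08302431e-05,  7.60861325e-04, -1.22275671e-03,
        1.45835945e-03, -1.98968272e-03]), 'tau': array([-2.15960390e-03, -4.58733988e+01, -4.18021095e+01, -4.47430111e-04,
        1.15061502e-02, -1.35826096e-05]), 'eef_pos': array([0.21785863, 0.55879275, 0.24913725]), 'tool_rot': array([ 1.84831879e-01,  9.82769670e-01, -9.43441436e-04, -2.51196865e-04]), 'wrist_force': array([-0.73132168, -0.37431681, -0.56307096]), 'moment': array([-0.00371643,  0.00543835,  0.00589974]), 'width': 0.08519348144353855}
scene {'fov_y': 45.979422399512615, 'cx': 278.7240016414751, 'cy': 206.02689166955565, 'R': array([[ 0.86930009, -0.49378468,  0.02222706],
       [-0.24297348, -0.46604605, -0.85074378],
       [ 0.43044308,  0.73415105, -0.52511045]]), 't': array([-0.36236228,  0.2410319 ,  0.92555564])}
top {'fov_y': 45.402306649462, 'cx': 279.89609225043273, 'cy': 204.67672769199788, 'R': array([[-0.02982013, -0.99950853, -0.00966714],
       [-0.99612518,  0.03051695, -0.08248231],
       [ 0.08273679,  0.00717005, -0.99654564]]), 't': array([0.12414625, 0.48268719, 1.31420787])}
```

View pics/top0.png

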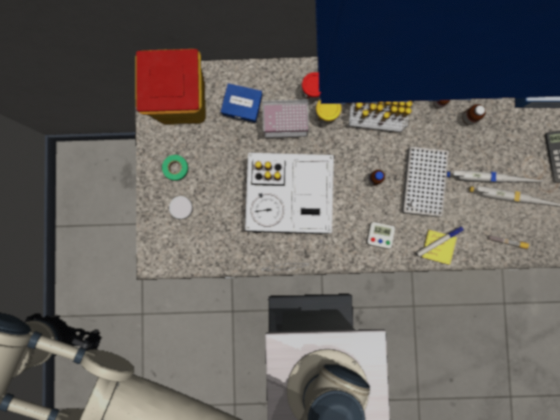

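View pics/scene0.png

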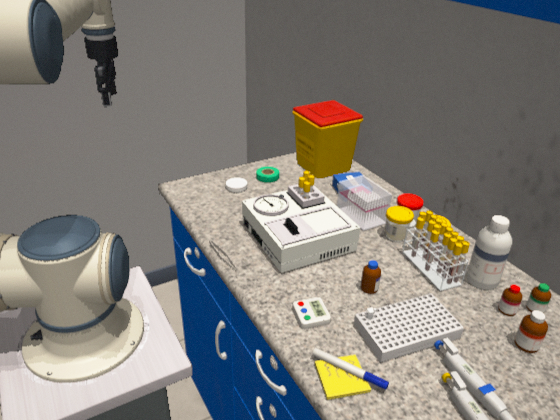

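```bash
cat >h.py <<'E'
import numpy as np, cv2
from scipy.spatial.transform import Rotation as Ro
from bench import arm
def foc(c): return c["img"].shape[0]/2/np.tan(np.radians(c["fov_y"])/2)
def cast(c,px,z,obs=None):
    """pixels -> world points on plane z"""
    px=np.atleast_2d(np.asarray(px,float)); d=(px-[c["cx"],c["cy"]])/foc(c)
    if "R" in c:
        ray=np.c_[d,np.ones(len(d))]@c["R"]; o=-c["R"].T@c["t"]
    else:
        r=np.linalg.norm(d,axis=1,keepdims=True)+1e-12
        ray=np.c_[d/r*np.sin(r),np.cos(r)]; T=c["tool_from_camera"]; Q=Ro.from_quat(obs["tool_rot"]).as_matrix()
        ray=ray@(Q@T[:3,:3]).T; o=obs["eef_pos"]+Q@T[:3,3]
    return o+ray*((z-o[2])/ray[:,2:])
def look(n="wrist"):
    o=arm.get_obs(); return o,arm.read_camera(n)
E
python3 - <<'E'
from h import *
o,c=look("top"); g=cv2.cvtColor(c["img"],cv2.COLOR_BGR2HSV)
m=((g[...,2]>165)&(g[...,1]<40)).astype(np.uint8); m[:140]=0;m[245:]=0;m[:,:230]=0;m[:,345:]=0
m=cv2.morphologyEx(m,cv2.MORPH_CLOSE,np.ones((9,9)))
k=max(cv2.findContours(m,0,1)[0],key=cv2.contourArea)
b=cv2.boxPoints(cv2.minAreaRect(k)); print(b); w=cast(c,b,.07);print(w, w.mean(0))
print(cast(c,[[311,211]],.0905),cast(c,[[267,210]],.084), cast(c,[[381,235],[377,177],[180,207]],.018))
cv2.imwrite("pics/a.png",cv2.resize(c["img"][140:245,235:345],None,fx=5,fy=5,interpolation=2))
o,c=look(); cv2.imwrite("pics/w.png",c["img"]); print(c["tool_from_camera"],c["fov_y"],c["cx"],c["cy"])
print(Ro.from_quat(o["tool_rot"]).as_matrix())
E
```

```text
[[245.49387 229.18315]
 [248.07657 151.70256]
 [343.6038  154.8868 ]
 [341.0211  232.36739]]
[[ 0.42208804  0.19875521  0.07      ]
 [ 0.62193317  0.18724341  0.07      ]
 [ 0.60582435 -0.05886539  0.07      ]
 [ 0.40665417 -0.04426687  0.07      ]] [0.51412493 0.07071659 0.07      ]
[[0.46206509 0.03128389 0.0905    ]] [[0.46843894 0.1420682  0.084     ]] [[ 0.39777721 -0.15544526  0.018     ]
 [ 0.55263545 -0.15196232  0.018     ]
 [ 0.48837439  0.37612777  0.018     ]]
[[ 6.04552103e-04 -9.48965068e-01 -3.15380617e-01  8.02011078e-02]
 [ 9.99999738e-01  4.47769549e-04  5.69579339e-04  2.25585511e-04]
 [-3.99293059e-04 -3.15380879e-01  9.48965090e-01 -1.23431331e-01]
 [ 0.00000000e+00  0.00000000e+00  0.00000000e+00  1.00000000e+00]] 65.70646984690485 283.70905724080563 212.5978316235103
[[-9.31675073e-01  3.63292143e-01 -6.14274800e-04]
 [ 3.63292653e-01  9.31674093e-01 -1.35347161e-03]
 [ 8.05983165e-05 -1.48415728e-03 -9.99998895e-01]]
```

View pics/a.png

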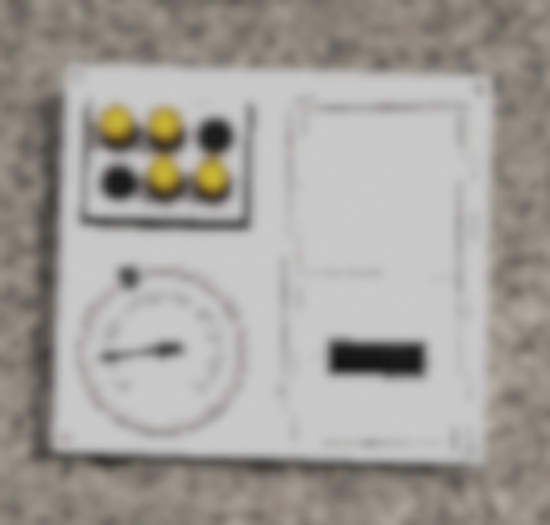

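Request:
step_arm(increments=[[[-35,-33.5,0],[0,0,0],-1],[[-35,-33.5,0],[0,0,0],-1],[[-35,-33.5,0],[0,0,0],-1],[[-35,-33.5,0],[0,0,0],-1],[[-35,-33.5,0],[0,0,0],-1],[[-35,-33.5,0],[0,0,0],-1],[[-35,-33.5,0],[0,0,0],-1],[[-35,-33.5,0],[0,0,0],-1],[[-35,-33.5,0],[0,0,0],-1],[[-35,-33.5,0],[0,0,0],-1]])

```text
t: 1.2
eef_pos: [0.4258, 0.1098, 0.2452]
tool_rot: [0.179, 0.984, -0.003, -0.001]
wrist_force: [0.8, 0.5, -0.2]
width: 0.0854
```

Request:
step_arm(increments=[[[0,0,0],[0,0,0.1415],-1],[[0,0,0],[0,0,0.1415],-1],[[0,0,0],[0,0,0.1415],-1],[[0,0,0],[0,0,0.1415],-1],[[0,0,0],[0,0,0.1415],-1],[[0,0,0],[0,0,0.1415],-1],[[0,0,0],[0,0,0.1415],-1],[[0,0,0],[0,0,0.1415],-1],[[0,0,0],[0,0,0.1415],-1],[[0,0,0],[0,0,0],-1]])

```text
t: 2.2
eef_pos: [0.4274, 0.1008, 0.2432]
tool_rot: [0.75, 0.661, -0.005, 0.001]
wrist_force: [-0.0, 0.3, -0.2]
width: 0.0852
```

```bash
python3 - <<'E'
from h import *
o,c=look(); cv2.imwrite("pics/w1.png",c["img"]); print(o["joints"],o["eef_pos"]); print(Ro.from_quat(o["tool_rot"]).as_matrix().round(3))
E
```

```text
[ 0.15991271 -0.33878978  1.63832056 -0.00811303  1.84897333  0.2832727 ] [0.42738089 0.10082959 0.24323198]
[[ 0.125  0.992 -0.006]
 [ 0.992 -0.125 -0.009]
 [-0.009 -0.004 -1.   ]]
```

View pics/w1.png

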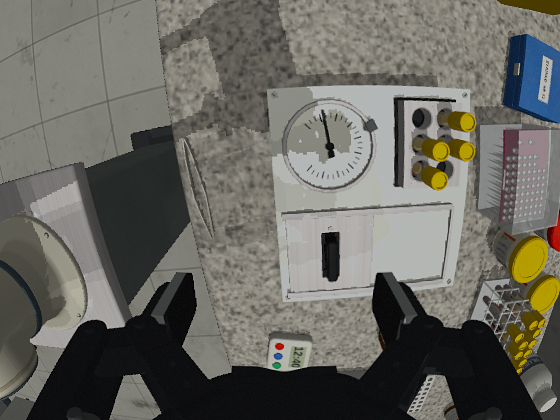

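```bash
cat >>h.py <<'E'
def dial(o,c,z=.078,roi=(90,200,275,385)):
    print(cast(c,[[330,146],[370,126],[322.5,112]],z,o))
E
python3 - <<'E'
from h import *
o,c=look()
w=cast(c,[[270,88],[470,91],[458,296],[283,302]],.07,o); print(w,w.mean(0))
print("rib",cast(c,[[323,234],[338,233],[339,280],[325,282]],.0905,o))
d=cast(c,[[330,146]],.08,o)[0];k=cast(c,[[367,128]],.084,o)[0];h=cast(c,[[322.5,112]],.08,o)[0];print(d,h,k)
f=lambda a:np.arctan2(a[1]-d[1],a[0]-d[0]); print("turn",f(h)-f(k), f(h),f(k))
cv2.imwrite("pics/d1.png",cv2.resize(c["img"][85:205,270:390],None,fx=5,fy=5,interpolation=2))
E
```

```text
[[ 0.42727219  0.19961854  0.07      ]
 [ 0.62402243  0.18636936  0.07      ]
 [ 0.62190218 -0.04927511  0.07      ]
 [ 0.41200042 -0.02056917  0.07      ]] [0.52129931 0.07903591 0.07      ]
rib [[0.45960646 0.06380148 0.0905    ]
 [0.47359159 0.06304314 0.0905    ]
 [0.47194098 0.01238605 0.0905    ]
 [0.45791134 0.01205212 0.0905    ]]
[0.47389519 0.14220664 0.08      ] [0.47031094 0.17293317 0.08      ] [0.50781354 0.15569939 0.084     ]
turn 1.3083124790428178 1.6869214478686876 0.3786089688258697
```

View pics/d1.png

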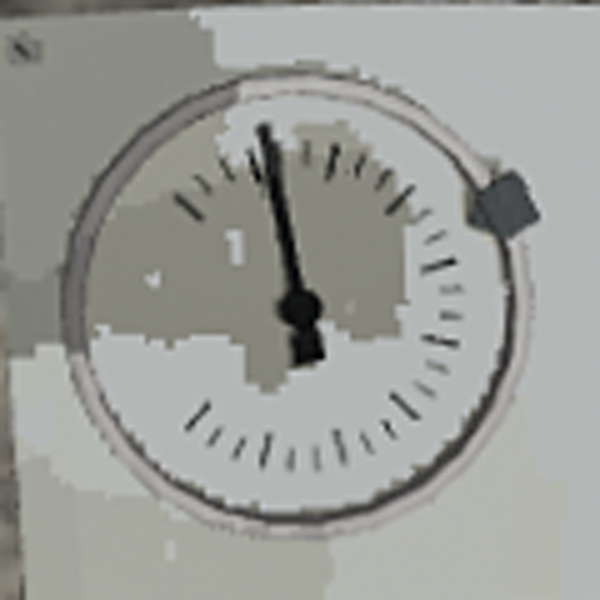

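Request:
step_arm(increments=[[[-19,15.5,31],[-0.005,0.01,-0.06],0.1],[[-19,15.5,31],[0,0,0],0.1],[[-19,15.5,31],[0,0,0],0.1],[[0,0,0],[0,0,0],0.1],[[0,0,0],[0,0,0],0.1]])

```text
t: 2.8
eef_pos: [0.4712, 0.0394, 0.1496]
tool_rot: [0.721, 0.693, 0.003, 0.001]
wrist_force: [0.1, 0.4, 0.3]
width: 0.0383
```

```bash
python3 - <<'E'
from h import *
o,c=look(); cv2.imwrite("pics/w2.png",c["img"]); print(o["eef_pos"],o["width"]); print(Ro.from_quat(o["tool_rot"]).as_matrix().round(3))
E
```

```text
[0.47123891 0.03937279 0.14955678] 0.0383034373682238
[[ 0.039  0.999  0.005]
 [ 0.999 -0.039  0.003]
 [ 0.003  0.005 -1.   ]]
```

View pics/w2.png

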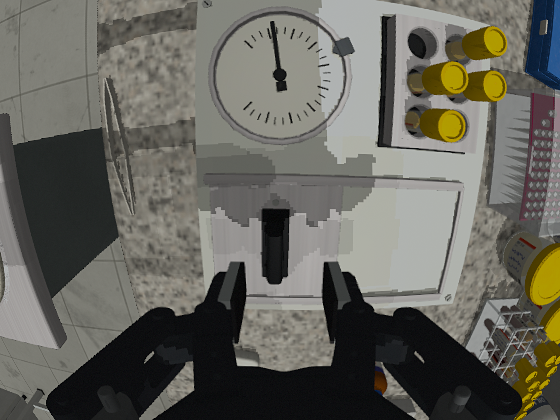

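```bash
python3 - <<'E'
from h import *
o,c=look()
g=cv2.cvtColor(c["img"],cv2.COLOR_BGR2GRAY)
m=(g[195:290,245:305]<45).astype(np.uint8)
n,l,s,ct=cv2.connectedComponentsWithStats(m); print(s[1:],ct[1:])
for r in range(200,290,6): print(r,g[r,258:296:2])
print(cast(c,[[275,208],[275,225],[275,283],[278,74],[480,290]],.0905,o))
print(cast(c,[[279,75],[276,25],[340,46]],.08,o), cast(c,[[447,297],[207,1]],.07,o))
E
```

```text
[[  17   14   28   75 1878]
 [   0   83    1   12   12]] [[30.23588924 48.94462194]
 [ 0.         88.5       ]]
200 [ 98 100 100  89  85  87  87  87  75  74  74  87  86  85  83 106 108 107
 108]
206 [ 97  99  90  86  85  88  87  87  87  81  86  86  87  86  85  82 106 108
 108]
212 [85 86 44 15  7 10  6  8  9  8  9  6  9  7 11  7 82 85 83]
218 [109  87  44   9   7  10   8   9   5   8  10   7   7   9  34  31 149 153
 151]
224 [150 154  43  31  19   9  10  12   9   9   7  10  11  17  33  26 149 152
 151]
230 [149 153  67  31   9   7   9   7  12  10  11   8  11  19  32  23 150 151
 151]
236 [150 152  67  30  23   2  11   9   6   5   6   9  12  26  32  18 150 151
 151]
242 [149 152  71  28  32  15  23  26  25  29  30  24  13  25  31  11 152 150
 151]
248 [148 152  74  27  29  13  24  24  26  28  27  24  10  32  29  29 145 150
 149]
254 [148 153  39  29  28  13  22  23  26  27  26  23  12  28  28  39 152 149
 149]
260 [158 153  40  26  25  11  21  24  22  26  24  23  16  29  26  74 151 149
 148]
266 [157 160  91  22  17  13  21  24  25  25  25  22  12  26  26 113 151 147
 147]
272 [156 158  94  26  26  14  20  24  23  25  24  20  15  25  26 135 150 162
 163]
278 [155 156 158 153 118   9  21  24  22  23  24  19  13 154 158 165 165 163
 163]
284 [155 155 155 152 154 165 110  76  71  68  70 160 166 161 161 163 164 162
 161]
[[ 0.46805328  0.06313071  0.0905    ]
 [ 0.46755402  0.05248146  0.0905    ]
 [ 0.46559678  0.01238877  0.0905    ]
 [ 0.47299365  0.14001171  0.0905    ]
 [ 0.62022157 -0.00792363  0.0905    ]]
[[0.47345442 0.14053034 0.08      ]
 [0.47288466 0.17131465 0.08      ]
 [0.50976569 0.15776548 0.08      ]] [[ 0.60350131 -0.02454882  0.07      ]
 [ 0.43027364  0.19446985  0.07      ]]
```

Request:
step_arm(increments=[[[-5,-4.5,20],[0.005,0.003,0],0.1],[[0,0,20],[0,0,0],0.1],[[0,0,12],[0,0,0],0.1],[[0,0,0],[0,0,0],0.1]])

```text
t: 3.3
eef_pos: [0.469, 0.0379, 0.1038]
tool_rot: [0.718, 0.696, 0.007, 0.002]
wrist_force: [-0.5, 0.2, -0.4]
width: 0.0384
```

Request:
step_arm(increments=[[[-3,-2.5,7],[0.012,-0.007,0],0.1],[[0,0,0],[0,0,0],0.1],[[0,0,0],[0,0,0],1],[[0,0,0],[0,0,0],1],[[0,0,0],[0,0,0],1],[[0,0,0],[0,0,0],1]], grip_force=30)

```text
t: 3.9
eef_pos: [0.4677, 0.0356, 0.1001]
tool_rot: [0.718, 0.696, 0.001, 0.001]
wrist_force: [0.5, -0.1, -2.0]
width: 0.0091
```

Request:
step_arm(increments=[[[-0.5,15,0],[0,0,0],1],[[-0.5,15,0],[0,0,0],1],[[-0.5,15,0],[0,0,0],1],[[-0.5,15,0],[0,0,0],1],[[-0.5,15,0],[0,0,0],1],[[-0.3,9,0],[0,0,0],1]])

```text
t: 4.5
eef_pos: [0.5501, 0.0305, 0.0998]
tool_rot: [0.719, 0.695, -0.002, -0.003]
wrist_force: [-38.4, 1.6, 20.0]
width: 0.009
```

Request:
step_arm(increments=[[[0,0,0],[0,0,0],1],[[0,0,0],[0,0,0],0.1],[[0,0,0],[0,0,0],0.1],[[0,0,-20],[0,0,0],0.1],[[0,0,-30],[0,0,0],0.1],[[0,0,-30],[0,0,0],0.1],[[0,-30,0],[0,0,0],0.1],[[0,-30,0],[0,0,0],0.1],[[0,0,0],[0,0,0],0.1]])

```text
t: 5.4
eef_pos: [0.4899, 0.0321, 0.1837]
tool_rot: [0.718, 0.696, -0.002, -0.002]
wrist_force: [1.4, -0.1, 1.1]
width: 0.0385
```

```bash
python3 - <<'E'
from h import *
o,c=look(); cv2.imwrite("pics/w3.png",c["img"]); print(o["eef_pos"],o["width"],o["wrist_force"]); print(Ro.from_quat(o["tool_rot"]).as_matrix().round(3))
E
```

```text
[0.48994762 0.03206001 0.18369114] 0.038471140649319766 [ 1.41635015 -0.07429143  1.12894621]
[[ 0.031  0.999 -0.006]
 [ 1.    -0.031  0.001]
 [ 0.001 -0.006 -1.   ]]
```

View pics/w3.png

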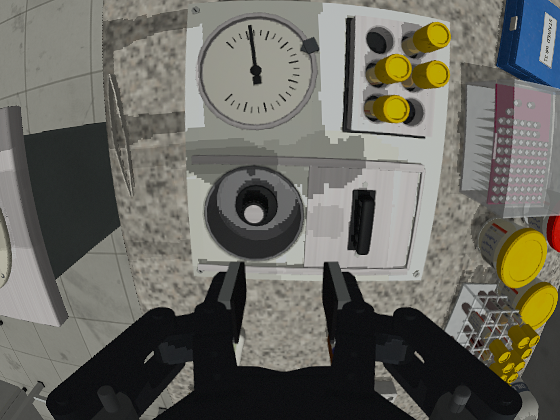

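```bash
python3 - <<'E'
from h import *
o,c=look()
w=cast(c,[[205,212],[303,212],[254,165],[254,260]],.07,o); print(w,w[:2].mean(0),w[2:].mean(0))
print(cast(c,[[255,213],[257,205]],.066,o), cast(c,[[255,70],[250,27],[306,47]],.08,o))
cv2.imwrite("pics/k.png",cv2.resize(c["img"][160:265,200:310],None,fx=5,fy=5,interpolation=2))
E
```

```text
[[ 0.42987494  0.03664261  0.07      ]
 [ 0.50636927  0.03442465  0.07      ]
 [ 0.4707103   0.0720835   0.07      ]
 [ 0.46606122 -0.00565586  0.07      ]] [0.46812211 0.03553363 0.07      ] [0.46838576 0.03321382 0.07      ]
[[0.46897854 0.03336173 0.066     ]
 [0.47092058 0.03986109 0.066     ]] [[0.47525414 0.14077921 0.08      ]
 [0.47273078 0.17222548 0.08      ]
 [0.51053324 0.15605178 0.08      ]]
```

View pics/k.png

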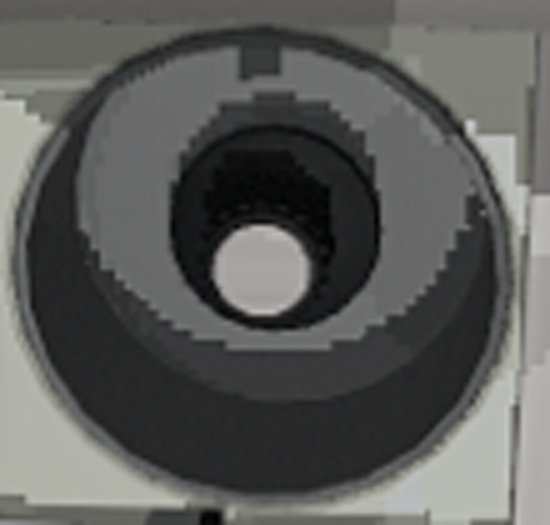

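Request:
step_arm(increments=[[[0,-22,0],[-0.006,-0.001,0],0.27],[[0,0,6],[0,0,-0.14],0.27],[[0,0,6],[0,0,-0.14],0.27],[[0,0,6],[0,0,-0.14],0.27],[[0,0,6],[0,0,-0.14],0.27],[[0,0,6],[0,0,-0.14],0.27],[[0,0,6],[0,0,-0.14],0.27],[[0,0,6],[0,0,-0.14],0.27],[[0,0,6],[0,0,-0.14],0.27],[[0,0,6],[0,0,-0.14],0.27]])

```text
t: 6.5
eef_pos: [0.4776, 0.0318, 0.1247]
tool_rot: [0.146, 0.989, -0.0, 0.001]
wrist_force: [1.0, -0.4, -0.2]
width: 0.0309
```

Request:
step_arm(increments=[[[0,0,0],[0,0,0],0.27],[[0,0,0],[0,0,0],0.27]])

```text
t: 6.7
eef_pos: [0.4783, 0.0317, 0.123]
tool_rot: [0.147, 0.989, -0.0, 0.0]
wrist_force: [0.7, -0.0, 0.5]
width: 0.0313
```

```bash
cat >>h.py <<'E'
def to(p):
    o=arm.get_obs(); M=Ro.from_quat(o["tool_rot"]).as_matrix(); z=M[:,2]
    print("pos",o["eef_pos"].round(4),"toolx deg",np.degrees(np.arctan2(M[1,0],M[0,0])).round(1),"move mm",(M.T@(np.array(p)-o["eef_pos"])*1e3).round(1),
     "tilt fix",(M.T@np.array([-z[1],z[0],0])).round(4),"F",o["wrist_force"].round(1),"M",o["moment"].round(3),"w",o["width"].round(4),"q6",o["joints"][5].round(2),"t",o["t"])
E
python3 -c "
from h import *
to([.468,.033,.07])"
```

```text
Traceback (most recent call last):
  File "h.py", line 22, in to
    "tilt fix",(M.T@np.array([-z[1],z[0],0])).round(4),"F",o["wrist_force"].round(1),"M",o["moment"].round(3),"w",o["width"].round(4),"q6",o["joints"][5].round(2),"t",o["t"])
                                                                                                                  ^^^^^^^^^^^^^^^^
AttributeError: 'float' object has no attribute 'round'
```

Request:
step_arm(increments=[[[10,-1.7,8],[0,0,0],0.27],[[0,0,0],[0,0,0],0.27],[[0,0,0],[0,0,0],0.27]])

```text
t: 7.0
eef_pos: [0.4696, 0.0328, 0.1158]
tool_rot: [0.151, 0.989, -0.0, 0.001]
wrist_force: [-0.2, -0.7, 0.1]
width: 0.0313
```

```bash
sed -i 's/o\["width"\].round(4)/round(o["width"],4)/' h.py; python3 -c "
from h import *
to([.468,.033,.07])
o,c=look();cv2.imwrite('pics/w4.png',c['img'][60:400])"
```

```text
pos [0.4696 0.0328 0.1158] toolx deg 162.6 move mm [ 1.7 -0.3 45.8] tilt fix [-0.0004  0.0021  0.    ] F [-0.2 -0.7  0.1] M [-0.007 -0.07   0.   ] w 0.0313 q6 -1.27 t 7.0
```

View pics/w4.png

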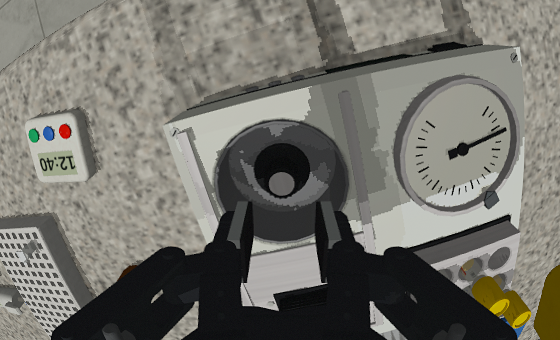

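```bash
python3 -c "
from h import *
o,c=look();g=c['img'].min(2);m=(g[220:265,255:310]>120).astype(np.uint8)
n,l,s,ct=cv2.connectedComponentsWithStats(m);print(s[1:],ct[1:]+[255,220])
print(cast(c,ct[1:]+[255,220],.066,o))"
```

```text
[[17 36  1  1  1]] [[272. 256.]]
[[0.4718386 0.0251223 0.066    ]]
```

```bash
python3 -c "
from h import *
o,c=look();g=c['img'].min(2);print(g[232:258:3,262:304:3])
m=(g[220:265,255:310]>70).astype(np.uint8)
n,l,s,ct=cv2.connectedComponentsWithStats(m);print(s[1:],ct[1:]+[255,220])
print(cast(c,[[282,244]],.066,o))"
```

```text
[[ 13   8  11  12  14   8  72  70  12  12   9  10   9  11]
 [ 13  10   8   4 101  98  99  97  97  98   8  11  11  10]
 [ 24  12  11  94  98  97  99  97  96  97  81  10  14   9]
 [ 26  10   6  96  97  98  98  99  96  97 100   8   9  23]
 [ 23  13  28  96  94  97  98  99  96  96  98  16  10  21]
 [ 21  12   7 100  93  99  98  99  97  96 100  10  20  19]
 [117  38   9  95  95  96  97  97  97  96  66  10  22 116]
 [113 113 107   8  90  98  98  98 100  64   8  69 111 110]
 [ 96 112 113 118  37   7   1   3   7  39 110 111 111 111]]
[[ 14  12  25  24 463]
 [  0  15  55  30 596]
 [  0  36   1   1   1]
 [  2  41   8   3  10]
 [ 12  42   1   3   3]] [[281.03023758 243.63714903]
 [286.97651007 255.71812081]
 [255.         256.        ]
 [260.7        261.6       ]
 [267.         263.        ]]
[[0.46617213 0.03311739 0.066     ]]
```

Request:
step_arm(increments=[[[2.5,-0.6,12],[0,0.002,0],0.27],[[0,0,15],[0,0,0],0.27],[[0,0,12],[0,0,0],0.27],[[0,0,0],[0,0,0],0.27],[[0,0,0],[0,0,0],0.27]], grip_force=25)

```text
t: 7.65
eef_pos: [0.4665, 0.0329, 0.0723]
tool_rot: [0.151, 0.989, -0.0, -0.001]
wrist_force: [0.9, -0.4, -0.1]
width: 0.0308
```

```bash
python3 -c "
from h import *
to([.467,.033,.069])"
```

```text
pos [0.4665 0.0329 0.0723] toolx deg 162.6 move mm [-0.4  0.2  3.3] tilt fix [-0.0009 -0.0017  0.    ] F [ 0.9 -0.4 -0.1] M [-0.033 -0.03  -0.057] w 0.0308 q6 -1.27 t 7.65
```

Request:
step_arm(increments=[[[0,0,0],[0,0,0],1],[[0,0,0],[0,0,0],1],[[0,0,0],[0,0,0],1],[[0,0,0],[0,0,0],1]], grip_force=25)

```text
t: 8.05
eef_pos: [0.4662, 0.0325, 0.0729]
tool_rot: [0.151, 0.988, -0.001, -0.001]
wrist_force: [-2.0, 0.0, -1.0]
width: 0.0187
```

Request:
step_arm(increments=[[[0,0,1],[0,0,0],1],[[0,0,1],[0,0,0],1]])

```text
t: 8.25
eef_pos: [0.4663, 0.0324, 0.0712]
tool_rot: [0.151, 0.988, -0.001, -0.001]
wrist_force: [-2.1, 0.2, 0.4]
width: 0.0186
```

Request:
step_arm(increments=[[[0,0,1],[0,0,0],1]])

```text
t: 8.35
eef_pos: [0.4663, 0.0325, 0.0703]
tool_rot: [0.151, 0.988, -0.001, -0.001]
wrist_force: [-2.0, -0.8, 0.7]
width: 0.0185
```

Request:
step_arm(increments=[[[0,0,1],[0,0,0],1]])

```text
t: 8.45
eef_pos: [0.4663, 0.0324, 0.0693]
tool_rot: [0.151, 0.988, -0.001, -0.001]
wrist_force: [-2.2, -0.7, 1.2]
width: 0.0184
```

Request:
step_arm(increments=[[[0,0,0.8],[0,0,0],1]])

```text
t: 8.55
eef_pos: [0.4663, 0.0325, 0.0685]
tool_rot: [0.151, 0.988, -0.001, -0.001]
wrist_force: [-3.0, -0.9, 1.0]
width: 0.019
```

Request:
step_arm(increments=[[[0,0,0.8],[0,0,0],1]])

```text
t: 8.65
eef_pos: [0.4663, 0.0325, 0.0677]
tool_rot: [0.151, 0.988, -0.001, -0.001]
wrist_force: [-2.9, -0.6, 0.3]
width: 0.0184
```

Request:
step_arm(increments=[[[0,0,0.8],[0,0,0],1]])

```text
t: 8.75
eef_pos: [0.4663, 0.0325, 0.0669]
tool_rot: [0.151, 0.988, -0.001, -0.001]
wrist_force: [-2.4, -0.5, 2.0]
width: 0.0185
```

Request:
step_arm(increments=[[[0,0,0.7],[0,0,0],1]])

```text
t: 8.85
eef_pos: [0.4663, 0.0325, 0.0666]
tool_rot: [0.151, 0.988, -0.001, -0.001]
wrist_force: [-3.9, -0.6, 5.6]
width: 0.0185
```

Request:
step_arm(increments=[[[0,0,0.7],[0,0,0],1]])

```text
t: 8.95
eef_pos: [0.4663, 0.0325, 0.0665]
tool_rot: [0.151, 0.988, -0.001, -0.001]
wrist_force: [-4.5, -1.2, 6.8]
width: 0.0185
```

Request:
step_arm(increments=[[[0,0,1.2],[0,0,0],1]])

```text
t: 9.05
eef_pos: [0.4664, 0.0324, 0.0664]
tool_rot: [0.151, 0.988, -0.001, -0.001]
wrist_force: [-7.7, -0.4, 9.8]
width: 0.0187
```

Request:
step_arm(increments=[[[0,0,1.2],[0,0,0],1]])

```text
t: 9.15
eef_pos: [0.4664, 0.0324, 0.0664]
tool_rot: [0.151, 0.988, -0.001, -0.001]
wrist_force: [-6.0, -0.5, 9.2]
width: 0.0186
```

Request:
step_arm(increments=[[[0,0,1.8],[0,0,0],1]])

```text
t: 9.25
eef_pos: [0.4664, 0.0325, 0.0662]
tool_rot: [0.151, 0.988, -0.001, -0.0]
wrist_force: [-8.6, -0.4, 13.2]
width: 0.0187
```

Request:
step_arm(increments=[[[0,0,1.9],[0,0,0.05],1]])

```text
t: 9.35
eef_pos: [0.4664, 0.0324, 0.0662]
tool_rot: [0.176, 0.984, -0.001, -0.0]
wrist_force: [-8.8, -1.1, 13.2]
width: 0.0189
```

Request:
step_arm(increments=[[[0,0,1.9],[0,0,0.05],1]])

```text
t: 9.45
eef_pos: [0.4664, 0.0324, 0.0662]
tool_rot: [0.202, 0.979, -0.001, -0.0]
wrist_force: [-8.7, -1.5, 11.8]
width: 0.0185
```

Request:
step_arm(increments=[[[0.5,0,2.0],[0,0,0.06],1],[[0.5,0,2.0],[0,0,0.06],1]])

```text
t: 9.65
eef_pos: [0.4663, 0.0323, 0.0662]
tool_rot: [0.262, 0.965, -0.001, 0.002]
wrist_force: [-6.4, -1.9, 10.9]
width: 0.0182
```

Request:
step_arm(increments=[[[0.5,0,2.0],[0,0,0.06],1],[[0.5,0,2.0],[0,0,0.06],1]])

```text
t: 9.85
eef_pos: [0.4662, 0.0322, 0.0663]
tool_rot: [0.322, 0.947, -0.001, 0.003]
wrist_force: [-6.7, -2.2, 12.2]
width: 0.0188
```

```bash
cat >>h.py <<'E'
def hand(tag):
    """save warped dial: heater-plane view, 4 px/mm, +y left, +x up"""
    o,c=look(); return o,c
E
python3 -c "
from h import *
to([.4665,.0325,.066])
o,c=look('top');cv2.imwrite('pics/t2.png',cv2.resize(c['img'][140:245,235:345],None,fx=5,fy=5,interpolation=2))
o,c=look();cv2.imwrite('pics/w5.png',c['img'])
o,c=look('scene');cv2.imwrite('pics/s5.png',c['img'])"
```

```text
pos [0.4662 0.0322 0.0663] toolx deg 142.4 move mm [-0.1  0.4  0.3] tilt fix [-0.0002  0.0073  0.    ] F [-6.7 -2.2 12.2] M [-0.282  1.204 -0.002] w 0.0188 q6 -0.91 t 9.85
```

```bash
cat >>h.py <<'E'
def proj(c,o,P):
    if "R" in c:
        v=P@c["R"].T+c["t"]; return v[:,:2]/v[:,2:]*foc(c)+[c["cx"],c["cy"]]
    T=c["tool_from_camera"]; Q=Ro.from_quat(o["tool_rot"]).as_matrix()
    v=((P-o["eef_pos"])@Q-T[:3,3])@T[:3,:3]
    r=np.linalg.norm(v[:,:2],axis=1,keepdims=True); return v[:,:2]/r*np.arctan2(r,v[:,2:])*foc(c)+[c["cx"],c["cy"]]
def dialread(c,o,ctr=(.4740,.1410)):
    """world angles (deg) of hand and clip, hub refined by its dark blob"""
    g=cv2.cvtColor(c["img"],cv2.COLOR_BGR2GRAY)
    def samp(x,y,z): 
        s=np.shape(x); q=proj(c,o,np.c_[np.ravel(x),np.ravel(y),np.full(np.size(x),z)]).astype(np.float32)
        return cv2.remap(g,q[:,0].reshape(-1,1),q[:,1].reshape(-1,1),1,borderValue=255).reshape(s).astype(float)
    X,Y=np.meshgrid(np.arange(-.006,.0061,.0003),np.arange(-.006,.0061,.0003))
    b=cv2.GaussianBlur(samp(ctr[0]+X,ctr[1]+Y,.08),(0,0),6); i=np.unravel_index(b.argmin(),b.shape)
    cx,cy=ctr[0]+X[i],ctr[1]+Y[i]
    a=np.radians(np.arange(0,360,.5))[:,None]
    def ang(r,z):
        p=samp(cx+r*np.cos(a),cy+r*np.sin(a),z).mean(1); p=np.r_[p[-6:],p,p[:6]]; p=np.convolve(p,np.ones(5)/5,'same')[6:-6]
        w=np.exp(1j*a[:,0])*np.clip(p.min()+25-p,0,None); return np.degrees(np.angle(w.sum())).round(1),p.min().round()
    print("hub",np.round((cx,cy),4),"hand",ang(np.arange(.009,.021,.001),.08),"clip",ang(np.arange(.037,.043,.001),.085))
E
python3 -c "
from h import *
o,c=look();dialread(c,o)
for n in('top',):
    o,c=look(n);dialread(c,o)
c=arm.read_camera('wrist')
for f,p,q in(('w1',[0.42738,0.10083,0.24323],[.75,.661,-.005,.001]),('w2',[.47124,.03937,.14956],[.721,.693,.003,.001]),('w3',[.48995,.03206,.18369],[.718,.696,-.002,-.002])):
    c['img']=cv2.imread(f'pics/{f}.png');dialread(c,dict(eef_pos=np.array(p),tool_rot=np.array(q)))
"
```

```text
hub [0.468  0.1371] hand (np.float64(65.8), np.float64(29.0)) clip (np.float64(23.3), np.float64(61.0))
hub [0.468  0.1395] hand (np.float64(70.9), np.float64(112.0)) clip (np.float64(-86.5), np.float64(42.0))
hub [0.4731 0.141 ] hand (np.float64(96.0), np.float64(15.0)) clip (np.float64(23.4), np.float64(68.0))
hub [0.4737 0.1398] hand (np.float64(95.7), np.float64(20.0)) clip (np.float64(23.2), np.float64(67.0))
hub [0.474  0.1398] hand (np.float64(95.9), np.float64(19.0)) clip (np.float64(22.6), np.float64(50.0))
```

View pics/w5.png

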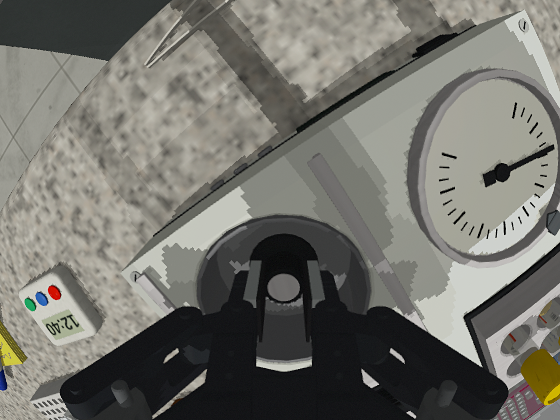

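```bash
python3 -c "
from h import *
o,c=look();print(cast(c,[[501.5,172.5],[551,149]],.08,o));dialread(c,o,(.467,.136))"
```

```text
[[0.47114653 0.13928936 0.08      ]
 [0.47884493 0.16934681 0.08      ]]
hub [0.473 0.139] hand (np.float64(81.2), np.float64(19.0)) clip (np.float64(21.7), np.float64(74.0))
```

Request:
step_arm(increments=[[[0.3,0,2.15],[0,0,0.08],1],[[0.3,0,2.15],[0,0,0.08],1],[[0.3,0,2.15],[0,0,0.08],1]])

```text
t: 10.5
eef_pos: [0.466, 0.0321, 0.0662]
tool_rot: [0.436, 0.9, -0.001, 0.005]
wrist_force: [-9.1, -1.8, 13.4]
width: 0.0184
```

Request:
step_arm(increments=[[[0.3,-0.3,2.15],[0,0,0.08],1],[[0.3,-0.3,2.15],[0,0,0.08],1],[[0.3,-0.3,2.15],[0,0,0.08],1]])

```text
t: 10.8
eef_pos: [0.4657, 0.032, 0.0662]
tool_rot: [0.544, 0.839, 0.0, 0.007]
wrist_force: [-8.2, -1.3, 13.5]
width: 0.0187
```

```bash
python3 -c "
from h import *
to([.4665,.0325,.066])
o,c=look();cv2.imwrite('pics/w6.png',c['img'])
for k in((.474,.141),(.471,.139)): dialread(c,o,k)"
```

```text
pos [0.4657 0.032  0.0662] toolx deg 114.0 move mm [0.1 0.9 0.2] tilt fix [0.0081 0.0118 0.    ] F [-8.2 -1.3 13.5] M [-0.244  1.36  -0.03 ] w 0.0187 q6 -0.42 t 10.8
hub [0.468 0.135] hand (np.float64(48.7), np.float64(21.0)) clip (np.float64(30.7), np.float64(81.0))
hub [0.4725 0.1402] hand (np.float64(48.5), np.float64(21.0)) clip (np.float64(22.2), np.float64(70.0))
```

Request:
step_arm(increments=[[[0.2,-0.3,2.15],[0,0,0.07],1],[[0.2,-0.3,2.15],[0,0,0.07],1],[[0.2,-0.3,2.15],[0,0,0.07],1]])

```text
t: 11.15
eef_pos: [0.4655, 0.0319, 0.0662]
tool_rot: [0.634, 0.773, 0.002, 0.009]
wrist_force: [-8.9, -1.6, 13.0]
width: 0.0182
```

Request:
step_arm(increments=[[[0.2,-0.4,2.15],[0,0,0.07],1],[[0.2,-0.4,2.15],[0,0,0.07],1],[[0.2,-0.4,2.15],[0,0,0.05],1]])

```text
t: 11.45
eef_pos: [0.4652, 0.032, 0.0662]
tool_rot: [0.707, 0.707, 0.004, 0.01]
wrist_force: [-7.5, -1.8, 12.4]
width: 0.0184
```

```bash
python3 -c "
from h import *
to([.4665,.0325,.066])
o,c=look();p=proj(c,o,np.array([[.473,.14,.08]]))[0].astype(int);print(p)
x0=max(0,min(p[0]-75,410));y0=max(0,min(p[1]-75,270))
print(x0,y0)
cv2.imwrite('pics/w7.png',cv2.resize(c['img'][y0:y0+150,x0:x0+150],None,fx=4,fy=4,interpolation=2))
for k in((.473,.140),(.471,.139)): dialread(c,o,k)"
```

```text
pos [0.4652 0.032  0.0662] toolx deg 89.9 move mm [0.6 1.3 0.2] tilt fix [0.0197 0.0096 0.    ] F [-7.5 -1.8 12.4] M [-0.184  1.409 -0.008] w 0.0184 q6 0.0 t 11.45
[305  29]
230 0
hub [0.4733 0.1403] hand (np.float64(24.4), np.float64(25.0)) clip (np.float64(17.1), np.float64(67.0))
hub [0.474  0.1405] hand (np.float64(24.8), np.float64(27.0)) clip (np.float64(17.1), np.float64(71.0))
```

View pics/w7.png

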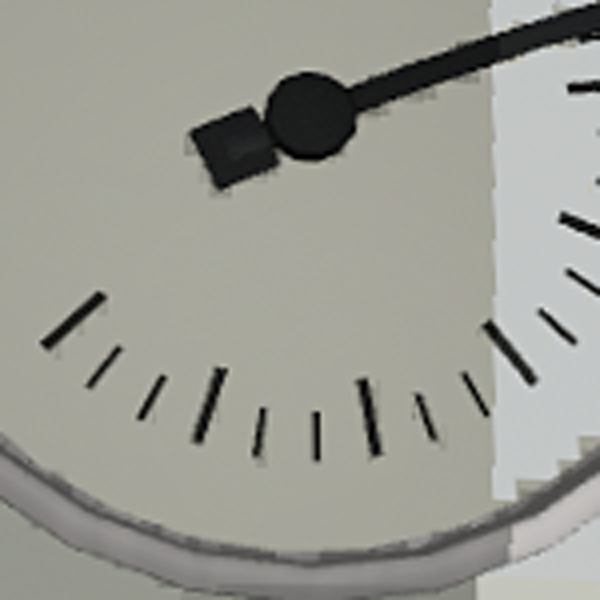

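Request:
step_arm(increments=[[[0.3,-0.4,2.15],[0,0,0.02],1],[[0,0,-0.5],[0,0,0],1],[[0,0,-2],[0,0,0],1],[[0,0,-3],[0,0,0],1],[[0,0,0],[0,0,0],0.27],[[0,0,0],[0,0,0],0.27],[[0,0,0],[0,0,0],0.27]])

```text
t: 12.2
eef_pos: [0.466, 0.0323, 0.0725]
tool_rot: [0.715, 0.699, 0.005, 0.012]
wrist_force: [-0.5, -0.7, 0.7]
width: 0.0311
```

Request:
step_arm(increments=[[[0,0,-15],[0,0,0],0.27],[[0,0,-30],[0.02,0.01,0],0.27],[[0,0,-35],[0,0,0],0.27],[[0,0,-35],[0,0,0],0.27],[[0,0,0],[0,0,0],0.27],[[0,0,0],[0,0,0],0.27]])

```text
t: 12.8
eef_pos: [0.4642, 0.033, 0.1951]
tool_rot: [0.715, 0.699, 0.002, 0.001]
wrist_force: [-0.7, 0.4, -0.1]
width: 0.0311
```

```bash
python3 -c "
from h import *
to([.55,.028,.13])
o,c=look();p=proj(c,o,np.array([[.473,.14,.08]]))[0].astype(int);print(p)
x0=max(0,min(p[0]-60,440));y0=max(0,min(p[1]-60,300));print(x0,y0)
cv2.imwrite('pics/w8.png',cv2.resize(c['img'][y0:y0+120,x0:x0+120],None,fx=5,fy=5,interpolation=2))
for k in((.473,.140),(.475,.141)): dialread(c,o,k)
p=proj(c,o,np.array([[.55,.03,.09]]))[0];print(p)"
```

```text
pos [0.4642 0.033  0.1951] toolx deg 88.7 move mm [-3.1 85.6 65.5] tilt fix [ 0.0042 -0.0017  0.    ] F [-0.7  0.4 -0.1] M [-0.009 -0.016 -0.   ] w 0.0311 q6 0.02 t 12.8
[290  73]
230 13
hub [0.4733 0.1409] hand (np.float64(22.5), np.float64(24.0)) clip (np.float64(22.4), np.float64(74.0))
hub [0.4732 0.1407] hand (np.float64(23.1), np.float64(24.0)) clip (np.float64(22.6), np.float64(74.0))
[392.3708494 220.1976632]
```

View pics/w8.png

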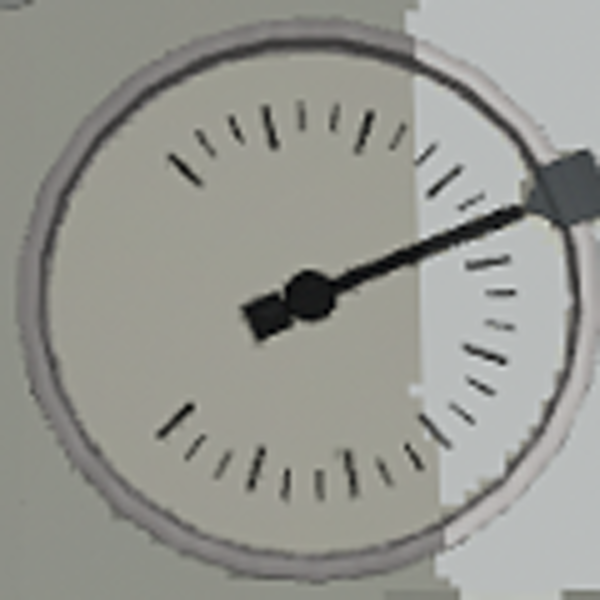

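Request:
step_arm(increments=[[[-0.7,43,0],[0.004,-0.002,0.03],0.1],[[-0.7,43,0],[0,0,0],0.1],[[0,0,30],[0,0,0],0.1],[[0,0,25],[0,0,0],0.1],[[0,0,0],[0,0,0],0.1]])

```text
t: 13.35
eef_pos: [0.5507, 0.0283, 0.1329]
tool_rot: [0.726, 0.688, -0.003, -0.003]
wrist_force: [-0.8, 0.1, -0.4]
width: 0.0388
```

```bash
python3 -c "
from h import *
to([.550,.0305,.0985])
o,c=look();g=cv2.cvtColor(c['img'],cv2.COLOR_BGR2GRAY)
for r in range(200,300,12): print(r,np.where(g[r,240:325]<45)[0][[0,-1]]+240 if (g[r,240:325]<45).any() else None)"
```

```text
pos [0.5507 0.0283 0.1329] toolx deg 86.9 move mm [ 2.2 -0.5 34.4] tilt fix [-0.0076  0.0005  0.    ] F [-0.8  0.1 -0.4] M [ 0.036 -0.006  0.024] w 0.0388 q6 0.04 t 13.35
200 None
212 [268 297]
224 [268 296]
236 [269 296]
248 [268 296]
260 [268 295]
272 [240 324]
284 [240 324]
296 [240 324]
```

Rib is centred between the fingers (cols 268–296 around 283). Descend and grip.

Request:
step_arm(increments=[[[2,-0.5,18],[-0.007,0,0],0.1],[[0,0,16],[0,0,0],0.1],[[0,0,0],[0,0,0],0.1],[[0,0,0],[0,0,0],1],[[0,0,0],[0,0,0],1],[[0,0,0],[0,0,0],1],[[0,0,0],[0,0,0],1]], grip_force=30)

```text
t: 14.1
eef_pos: [0.5494, 0.0305, 0.1051]
tool_rot: [0.726, 0.688, 0.0, 0.001]
wrist_force: [2.3, 0.7, -5.7]
width: 0.0085
```

Request:
step_arm(increments=[[[0,0,0],[0,0,0],0.4],[[0,0,3],[0,0,0],0.4],[[0,0,4],[0,0,0],0.4],[[0,0,0],[0,0,0],0.4]])

```text
t: 14.5
eef_pos: [0.5515, 0.0303, 0.1006]
tool_rot: [0.726, 0.688, 0.003, 0.003]
wrist_force: [-0.8, 0.4, -0.7]
width: 0.026
```

Request:
step_arm(increments=[[[0,0,0],[0,0,0],1],[[0,0,0],[0,0,0],1],[[0,0,0],[0,0,0],1]])

```text
t: 14.8
eef_pos: [0.5493, 0.0304, 0.101]
tool_rot: [0.726, 0.688, 0.001, 0.001]
wrist_force: [1.7, -0.7, -2.3]
width: 0.009
```

Request:
step_arm(increments=[[[0,-15,0],[0,0,0],1],[[0,-15,0],[0,0,0],1],[[0,-15,0],[0,0,0],1],[[0,-15,0],[0,0,0],1],[[0,-15,0],[0,0,0],1],[[0,-9,0],[0,0,0],1],[[0,-4,0],[0,0,0],1]])

```text
t: 15.5
eef_pos: [0.4649, 0.0356, 0.1011]
tool_rot: [0.726, 0.687, 0.007, 0.007]
wrist_force: [22.3, 0.0, -12.7]
width: 0.009
```

Request:
step_arm(increments=[[[0,0,0],[0,0,0],1],[[0,0,0],[0,0,0],0.1],[[0,0,0],[0,0,0],0.1],[[0,0,0],[0,0,0],0.1],[[0,0,-20],[0,0,0],0.1],[[0,0,-30],[0,0,0],0.1],[[0,0,-35],[0,0,0],0.1],[[0,0,0],[0,0,0],0.1],[[0,0,0],[0,0,0],0.1]])

```text
t: 16.4
eef_pos: [0.4631, 0.0354, 0.1882]
tool_rot: [0.726, 0.687, 0.006, 0.006]
wrist_force: [0.2, -0.1, -0.8]
width: 0.0384
```

```bash
python3 -c "
from h import *
to([.467,.033,.13])
o,c=look()
for k in((.473,.140),(.475,.141)): dialread(c,o,k)
g=cv2.cvtColor(c['img'],cv2.COLOR_BGR2GRAY);m=(g<50).astype(np.uint8);m[265:]=0;m[:140]=0
n,l,s,ct=cv2.connectedComponentsWithStats(m)
for i in range(1,n):
    if s[i,4]>150: print(s[i],ct[i],cast(c,[ct[i]],.085,o))
o,c=look('top');g=cv2.cvtColor(c['img'],cv2.COLOR_BGR2GRAY)
print(g[200:222:3,290:330:4])"
```

```text
pos [0.4631 0.0354 0.1882] toolx deg 86.9 move mm [-2.2  3.  58.3] tilt fix [ 0.0173 -0.0013  0.    ] F [ 0.2 -0.1 -0.8] M [ 0.08   0.026 -0.013] w 0.0384 q6 0.06 t 16.4
hub [0.4736 0.1409] hand (np.float64(22.9), np.float64(28.0)) clip (np.float64(22.7), np.float64(66.0))
hub [0.4735 0.1407] hand (np.float64(23.4), np.float64(28.0)) clip (np.float64(22.9), np.float64(67.0))
[  33  140  105  125 9937] [ 84.69105364 195.37043373] [[0.30468522 0.06565313 0.085     ]]
[ 273  188   24   65 1393] [284.34027279 218.17157215] [[0.46640288 0.03675255 0.085     ]]
[[195 195 119 197 197 196 196 197 195 194]
 [187 189 117 187 188 187 186 186 186 185]
 [178 181 108 177 178 177 177 176 176 176]
 [170 173 101 169 170 169 169 168 168 168]
 [161 165 100 161 160 159 159 157 157 156]
 [151 154  98 146 147 145 144 144 143 142]
 [136 141  87 127 127 125 125 123 123 122]
 [119 123  80 101 100  97  96  94  96  97]]
```

```bash
python3 -c "
from bench import arm
print(arm.sign_off())"
```

```text
the job is handed in; nothing more can be done
None
```

The cut-out is set to the clip, the guard is shut again, and I handed the job in at about 16.5 s of the 72 s allowed.

I slid the guard back to its stop, pressed the knob until it took hold about 6 mm down, and turned it about 73° clockwise. The push while turning stayed between 10.9 and 13.5 N at the wrist readings. I then let the knob rise and released it, and slid the guard forward to its stop.

**Last checks:**
- **Hand on clip:** the last reading gave the hand at about 23° and the clip at about 22.8°, well inside the 5° allowed. The close-up taken just after letting go of the knob shows the hand's tip at the clip's point.
- **Guard shut:** it travelled about 84 mm to the front stop with about 22 N at the wrist. The rib measured back at x 0.466 m, the same place as at the start.
- **Robot clear:** the gripper stood open about 95 mm above the rib's top, with wrist force around 0.

**Disagreements and gaps:**
- **Dial readings while pressing:** mid-turn readings from the tilted wrist view were off by several degrees (one by 5 to 6°, and one clip reading of 17°). I relied on the tool's own rotation and the overhead re-check instead.
- **Side force:** the knob took a side force of up to about 9 N while pressed.
- **Other things on the bench:** I never steered near the timer, bottle or dish, but took no final measurement of where they stand.

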